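Fasten and hold the access panel of a seal leak-test case

TASK

On the blue leak-test case, swing the yellow guard door wide open by its black handle, about square to where it was, and leave it open. Turn the red quarter-turn fastener clockwise until its black slot lines up with the two yellow marks on the panel, then press the grey panel all the way down flush against its gasket frame with the fingers and finish while still holding it pressed there. Leave the bottle, tape roll, seal and wrench where they are.

Things in the scene. Friction and masses are not known exactly. Their poses are not given: they have to be found in the camera images.
- case: blue leak-test case fixed to the bench, 200 x 180 mm, standing upright; origin at the centre of its underside on the bench, z up, x along its 200 mm side away from the robot at yaw 0. The top carries a black gasket in an aluminium frame (frame top at height 90 mm) and on it the grey access panel, centred over the origin. A gauge block with a round dial stands on its +y side (x 5 to 75, y 90 to 145 mm, top at 88 mm). The door's upright plate covers its -y side.
- door (a joint): yellow guard door, L-shaped: an upright plate 195 mm long along the case's -y side and, folded over from its top, a 175 x 150 mm, 4 mm thick roof over the panel and fastener, upper face 158 mm above the bench. Vertical hinge. Joint value in rad: 0 shut, grows counterclockwise seen from above (handle end first moves to the case's -y), stops at 1.75. It starts at 0 to 0.15 and a stiff hinge (0.12 N m) keeps it where it is left. It no longer covers the panel from about 1.2 rad.
- door_hinge (a point): point on the door's vertical hinge axis (case x +108, y -94 mm) at the height of the roof's upper face; its x axis turns with the door: the door reaches from here along -x
- door_handle: black bow handle, origin at the middle of its bar, on the door's roof; bar 12 mm thick, 90 mm long, parallel to the door's upright plate (its x axis, which is also the door's), its centre line 40 mm above the roof, held by a leg at each end; 153 mm along the door's -x from the hinge axis and 30 mm along its +y. Best pinched from above across the bar
- panel (a joint): grey access panel, 140 x 130 mm, 6 mm thick, guided to move only straight down. Joint value in m: 0 standing proud on its springy gasket (upper face 103 mm above the bench), 0.006 pressed fully home against the frame (upper face 97 mm). The gasket pushes back with about 4 N at first and 13 N fully home, and lifts the panel again when let go. It may be pressed anywhere
- press_spot (a point): centre of the upper face of the green round press pad on the panel, 26 mm across and 3 mm high, 45 mm from the panel's centre towards the case's +y; 106 mm above the bench while the panel is up
- fastener (a joint): red quarter-turn fastener at the panel's centre, on a vertical axis. Joint value in rad: angle of its slot from the two yellow marks, 0 when aligned, positive counterclockwise seen from above. It starts 0.8 to 1.45 rad counterclockwise of alignment, is turned clockwise (value falls), has no click or stop at alignment (stops at -0.4 and 1.6) and stays where it is left (0.06 N m of friction)
- fastener_grip (a point): point on the fastener's axis at the height to grip, 29 mm above the panel's upper face (the panel is then up: 132 mm above the bench); its x axis lies along the wing and the slot. The wing is a red block 44 mm long, 14 mm thick, its top 37 mm above the panel's upper face (8 mm above this point), on a round 46 mm foot 3 mm high; the black slot runs along its top. The yellow marks lie on the panel on the case's x axis, either side of the fastener, 32 to 62 mm from its axis
- bottle: clear bottle with yellow cap, 70 mm across, 200 mm tall, standing; origin at its underside. Bystander
- tape_roll: white tape roll, 70 mm across, 25 mm high, lying flat; origin at its underside. Bystander
- seal: steel mechanical-seal cartridge with brass tip, 68 mm across, 57 mm tall, standing; origin at its underside. Bystander
- wrench: steel wrench, 180 mm long, 8 mm thick, lying flat along its x axis; origin at the middle of its underside. Bystander

How it is judged:
On the way, in this order (a step that is already met when the one before it is completed fails the run):
1. the door is being swung by its handle: past 0.3 rad with the fingers on the handle (value of joint door above 0.3 rad and contact force between the fingers and door_handle above 0.3 N), for 0.1 s.
2. the guard door has been swung open to more than 1.2 rad (value of joint door above 1.2 rad), for 0.1 s.
3. the fastener's slot is within 0.13 rad of the yellow marks, door open (value of joint door above 1.2 rad and value of joint fastener between -0.13 and 0.13 rad), for 0.3 s.
4. the fingers press the panel home against its frame (all of step 3 and value of joint panel above 0.0042 m and contact force between the fingers and panel above 5 N), for 0.3 s.
At the end, for the whole second after the job is handed in: The door stands open more than 1.2 rad, the slot is within 0.13 rad (7.5 degrees) of the marks, and the robot's fingers hold the panel down with more than 5 N, at least 4.2 mm of its 6 mm travel towards home, through the last second (all of step 4); the arm keeps its last pose, push and grip.
It fails at once if the bottle is moved more than 30 mm (distance of bottle from where it was at the start of the episode above 0.03 m).
It fails at once if the tape roll is moved more than 30 mm (distance of tape_roll from where it was at the start of the episode above 0.03 m).
It fails at once if the seal is moved more than 30 mm (distance of seal from where it was at the start of the episode above 0.03 m).
It fails at once if the wrench is moved more than 30 mm (distance of wrench from where it was at the start of the episode above 0.03 m).
It also fails if it takes over 59 s, if anything falls off the work surface, if the arm or the gripper's body presses on something with over 40 N, if the wrist force passes 120 N, or if a joint passes its speed limit or range.

ROBOT

A 6-joint arm with a two-finger parallel gripper is mounted at the origin on the work surface. World frame = base frame: x ahead of the robot, y to its left, z up, the work surface at z = 0. Lengths are in m, angles in rad, forces in N, time in s.
With the tool pointing down it reaches from about 0.375 to 0.975 m from the base axis. Payload 3.8 kg.
Tool frame: the origin (TCP) lies midway between the tips of the shut fingers; the grasp point (between the pads) lies 19 mm behind it; z points along the fingers, y is the line along which they close (so a half turn about z gives the same grasp; the last joint's range is limited). The gripper opens to 88 mm and grips with 3 to 60 N. Pads are 18 mm wide; open, the fingers measure 123 mm over their backs; the gripper's body (75 mm by 187 mm) begins 45 mm behind the grasp point.
Start: joints at [1.173, 0.264, 1.604, -0, 1.274, -0.037], TCP at [0.238, 0.632, 0.239] pointing down, gripper open.
Joint ranges: [-2.63, 2.63], [-0.94, 2.18], [0.31, 2.57], [-1.31, 4.45], [0, 2.66], [-2.55, 2.55]. Speed limits (rad/s): [2.57, 2.57, 3.14, 3.14, 3.14, 3.14].

INTERFACE

Orientations are given as a rotation vector (axis times angle).
In Python, from cell import manip, inverse_kinematics, cams, order gives the robot as it stands. Calls block until the motion is done:
- manip.move_pose(position, orientation): joint-space move of the TCP to a pose.
- manip.move_linear(position, rate=0.15, rot=None): straight line of the TCP; rot=None keeps the orientation; rate is the mean speed in m/s.
- manip.set_joints(angles): joint-space move.
- manip.set_gripper(opening, force=None): finger opening in m; force is the grip in N (None keeps the last); returns when the fingers have stopped.
- manip.dwell(seconds).
- inverse_kinematics(position, orientation): joint angles nearest the present ones, or None.
- manip.state(): the state.
- cams.capture(name): name is "scene" or "top" or "wrist"; returns a dict with "image" (384x512x3 uint8, blue, green, red), "z_map" (384x512 float32, m along the optical axis (not along the pixel's ray), 0 where there is no reading), "intrinsics" (3x3 intrinsics, pixels), "position" and "orientation" of the camera in the world; the wrist camera has in their place "T_tool_cam" (4x4, takes a point from camera to tool coordinates, whose origin is the TCP and whose axes are the flange's). Camera axes: x right, y down, z forward; pixel columns grow to the right and rows downward; lengths in m; the calibration is good to about 2 mm. A picture is of the moment at which its call begins: read the wrist's pose just before it.
A pose or a line that the arm cannot do raises manip.IKError and nothing moves.
- order.close_job(): hands the job in; it is judged then, once.
The state is a dict: "clock": time; "joint_pos": joint angles; "joint_velocities": joint speeds; "tau": joint torques, N m; "tool_pos": TCP position; "tcp_rot": TCP orientation; "contact_force": force on the tool from outside, world axes, zero at the start; "moment": the same for the moment, N m; "gripper_width": finger opening in m; "grasp_force": force on a finger pad.
Only numpy, scipy, OpenCV 4.12 (cv2) and the standard library are available. Lean on these libraries where they do the work, as an engineer would, in place of code of your own. Each camera call takes 0.05 s, during which the arm holds its last target. There are 200 camera calls.

## Working session

There is one attempt and no reset: what is moved stays moved. The work goes in short steps, each a Python script; the robot and the scene stay as the last script left them, time stands still between calls to the robot, and variables do not carry over. Pictures are saved under pics/ and viewed, at most 10 in all, crops included, and the job is handed in when it is done.

```bash
ls; mkdir -p pics; python3 - <<'E'
from cell import manip,cams
import cv2,numpy as np
a=[]
for n in("scene","top"):
    c=cams.capture(n);np.savez(f"pics/{n}0.npz",**c);a.append(c["image"]);print(n,c["intrinsics"].round(1).tolist(),c["position"],c["orientation"])
cv2.imwrite("pics/a.png",cv2.resize(np.hstack(a),(800,300)))
cv2.imwrite("pics/top0.png",cv2.resize(a[1],(800,600)))
s=manip.state();print(s)
E
```

```text
pics
scene [[348.8, 0.0, 254.1], [0.0, 348.8, 191.5], [0.0, 0.0, 1.0]] [1.0567146  0.54503961 0.85424678] [-1.01126547 -2.45979076  1.05650613]
top [[431.3, 0.0, 253.5], [0.0, 431.3, 194.4], [0.0, 0.0, 1.0]] [ 0.36736809 -0.00516611  1.67118937] [-2.17180628  2.1421748  -0.13616708]
{'clock': 0.1, 'joint_pos': array([ 1.17309303e+00,  2.64653693e-01,  1.60519849e+00, -2.47742454e-05,
        1.27373307e+00, -3.69235996e-02]), 'joint_velocities': array([ 7.49883331e-05, -7.92861737e-04, -4.00836496e-03,  7.39509876e-04,
        1.22204002e-03, -2.49432242e-05]), 'tau': array([ 1.87129859e-05, -5.03623760e+01, -3.58071721e+01,  7.31161376e-02,
        2.33405724e-02, -2.48285829e-05]), 'tool_pos': array([0.23805557, 0.63094956, 0.23754982]), 'tcp_rot': array([-5.63558470e-01, -3.09021730e+00,  3.06397074e-03]), 'contact_force': array([0.79477863, 0.18003482, 0.88838105]), 'moment': array([ 0.00543012, -0.04796303, -0.01230678]), 'grasp_force': 0.0, 'gripper_width': 0.08791703414525029}
```

View pics/top0.png

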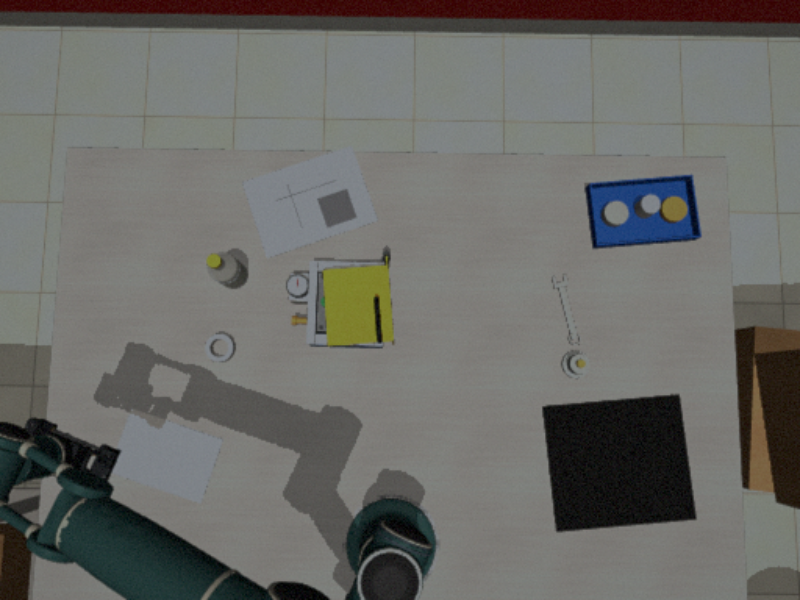

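View pics/a.png

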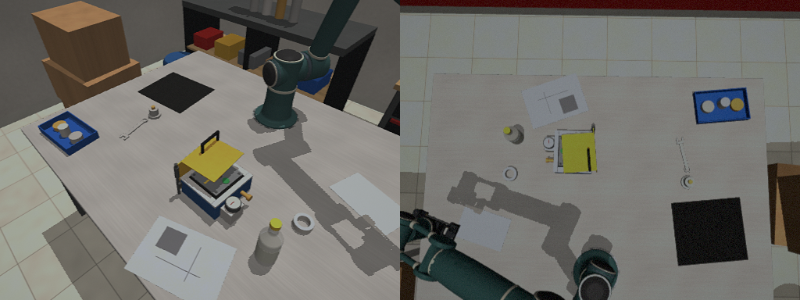

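The top view shows the case near (350,303) of 800x600, with the yellow roof spanning (323–395, 263–347) and the handle bar dark at (378,320). The bottle (225,265) and tape roll (220,347) are to the left, and the wrench (567,310) and seal (575,363) to the right. The hinge is at the far right corner (387,257). I'll measure the roof and handle next.

```bash
cat > h.py <<'E'
import numpy as np,cv2
from scipy.spatial.transform import Rotation as R
def pose(c,st=None):
    if "position" in c: return R.from_rotvec(c["orientation"]).as_matrix(),np.array(c["position"])
    T=np.eye(4);T[:3,:3]=R.from_rotvec(st["tcp_rot"]).as_matrix();T[:3,3]=st["tool_pos"];T=T@c["T_tool_cam"]
    return T[:3,:3],T[:3,3]
def cast(c,uv,z,st=None):
    "pixels -> world points on plane at height z"
    M,p=pose(c,st);uv=np.atleast_2d(uv).astype(float)
    d=np.c_[uv,np.ones(len(uv))]@np.linalg.inv(c["intrinsics"]).T@M.T
    return p+d*((z-p[2])/d[:,2])[:,None]
def cloud(c,st=None):
    M,p=pose(c,st);h,w=c["z_map"].shape;u,v=np.meshgrid(np.arange(w),np.arange(h))
    d=np.stack([u,v,np.ones_like(u)],-1)@np.linalg.inv(c["intrinsics"]).T*c["z_map"][...,None]
    return d@M.T+p
def hsv(c): return cv2.cvtColor(c["image"],cv2.COLOR_BGR2HSV)
def big(m):
    n,l,s,_=cv2.connectedComponentsWithStats(m.astype(np.uint8));return l==1+np.argmax(s[1:,4])
def down(yaw):
    "tool z down; tool y (closing line) at world angle yaw"
    y=np.array([np.cos(yaw),np.sin(yaw),0]);z=np.array([0,0,-1.]);return R.from_matrix(np.c_[np.cross(y,z),y,z]).as_rotvec()
E
python3 - <<'E'
from h import *
c=dict(np.load("pics/top0.npz"));H=hsv(c);P=cloud(c)
reg=np.zeros(H.shape[:2],bool);reg[150:235,195:260]=1
y=big((H[...,0]>20)&(H[...,0]<35)&(H[...,1]>150)&reg)
print("roof z",np.median(P[y][:,2]))
m=cv2.morphologyEx(y.astype(np.uint8),cv2.MORPH_CLOSE,np.ones((9,9)))
v,u=np.nonzero(m);W=cast(c,np.c_[u,v],.158)[:,:2]
r=cv2.minAreaRect(W.astype(np.float32));print("roof rect",r)
hd=reg&(P[...,2]>.185)&(P[...,2]<.23);v,u=np.nonzero(hd);print(hd.sum(),np.median(P[hd],0))
dk=big(reg&(m>0)&(H[...,2]<60));v,u=np.nonzero(dk);W=cast(c,np.c_[u,v],.204)[:,:2].astype(np.float32)
print("handle",cv2.minAreaRect(W),W.mean(0),len(W))
from cell import manip
s=manip.state();print(down(0),R.from_rotvec(s["tcp_rot"]).as_matrix().round(2))
E
```

```text
roof z 0.15728494102894497
roof rect ((0.564855694770813, 0.08377015590667725), (0.19203151762485504, 0.1461799293756485), 5.197140693664551)
101 [0.51879928 0.03670962 0.20230164]
handle ((0.5205217599868774, 0.03611287474632263), (0.09333978593349457, 0.010468218475580215), 5.0715556144714355) [0.5196912  0.03598344] 85
[2.22144147 2.22144147 0.        ] [[-0.94  0.35 -0.  ]
 [ 0.35  0.94 -0.  ]
 [ 0.   -0.   -1.  ]]
```

```bash
python3 - <<'E'
from h import *
from cell import manip,cams,inverse_kinematics as ik
for k in(-1,1):
    for th in(0,.75,1.5):
        a=.09+th;p=np.array([.675,.020])+[[np.cos(a),-np.sin(a)],[np.sin(a),np.cos(a)]]@np.array([-.153,.03])
        q=ik([*p,.179],down(a+k*np.pi/2));print(k,th,None if q is None else np.round(q,2))
s=manip.state();p=s["tool_pos"]
manip.move_linear([p[0],p[1],.36],rate=.25)
for k in(1,-1):
    try: manip.move_pose([.52,.036,.36],down(.09+k*np.pi/2));print("k",k);break
    except manip.IKError as e: print(e)
manip.dwell(.2);s=manip.state();c=cams.capture("wrist");print(c["T_tool_cam"].round(3),s["tool_pos"],s["clock"],s["joint_pos"].round(2))
np.savez("pics/w1.npz",**c,**{k:s[k] for k in("tool_pos","tcp_rot")});cv2.imwrite("pics/w1.png",c["image"])
E
```

```text
-1 0 [ 0.02  0.02  2.   -0.    1.13  1.5 ]
-1 0.75 [-0.18  0.08  1.93  0.    1.13  0.55]
-1 1.5 [-0.24  0.28  1.7  -0.    1.17 -0.26]
1 0 [ 0.02  0.02  2.   -0.    1.13 -1.64]
1 0.75 None
1 1.5 None
k 1
[[ 0.    -0.95  -0.313  0.081]
 [ 1.     0.001 -0.001  0.001]
 [ 0.001 -0.313  0.95  -0.145]
 [ 0.     0.     0.     1.   ]] [0.5200694  0.03654164 0.35998107] 3.275 [ 0.02 -0.08  1.76  0.    1.46 -1.64]
```

View pics/w1.png

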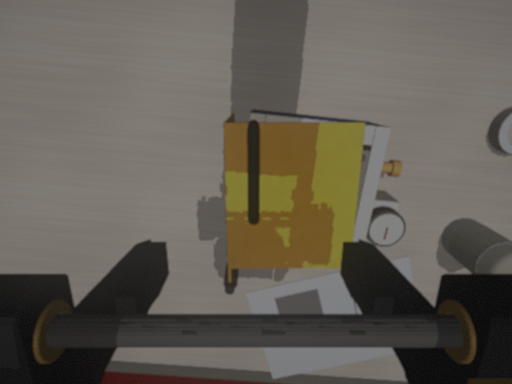

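The wrist view shows the handle bar running from (253,122) to (253,222) on the roof, unshadowed on the left side. The case front edge runs (250,112)–(388,127), so the door already stands slightly open. The wrist has to be turned half round (k=-1) for the swing.

```bash
python3 - <<'E'
from h import *
from cell import manip,cams
c=dict(np.load("pics/w1.npz"));H=hsv(c);st=c
reg=np.zeros(H.shape[:2],bool);reg[112:232,236:272]=1
dk=big(reg&(H[...,2]<60));v,u=np.nonzero(dk);W=cast(c,np.c_[u,v],.202,st)[:,:2].astype(np.float32)
r=cv2.minAreaRect(W);print("handle",r,u.min(),u.max(),v.min(),v.max())
P=cloud(c,st);hd=reg&(P[...,2]>.19)&(P[...,2]<.23);print(np.median(P[hd],0),P[hd].min(0),P[hd].max(0))
# line through the bar's points
vx,vy,x0,y0=cv2.fitLine(W,cv2.DIST_L2,0,.01,.01).ravel();print("yaw",np.arctan2(vy*np.sign(vx),abs(vx)))
y=big((H[...,0]>10)&(H[...,0]<35)&(H[...,1]>150));m=cv2.morphologyEx(y.astype(np.uint8),cv2.MORPH_CLOSE,np.ones((15,15)))
v,u=np.nonzero(m);print("roof",cv2.minAreaRect(cast(c,np.c_[u,v],.158,st)[:,:2].astype(np.float32)))
E
```

```text
handle ((0.5184966325759888, 0.03578215837478638), (0.10124488919973373, 0.009623327292501926), 5.449495315551758) 248 258 121 223
[0.51744943 0.03614954 0.20234261] [0.47077568 0.02691818 0.19039384] [0.57089826 0.04640398 0.20501641]
yaw 0.094083354
roof ((0.5622517466545105, 0.08282645791769028), (0.1844433844089508, 0.14670100808143616), 5.162826061248779)
```

```bash
python3 - <<'E'
from h import *
from cell import manip,cams
Y=.092;Rz=lambda a:np.array([[np.cos(a),-np.sin(a)],[np.sin(a),np.cos(a)]])
h0=np.array([.520,.036]);hinge=h0-Rz(Y)@[-.153,.03];print("hinge",hinge)
manip.move_pose([*h0,.30],down(Y-np.pi/2))
manip.move_linear([*h0,.181],rate=.12)
s=manip.state();print(s["contact_force"],s["tool_pos"])
manip.set_gripper(0.0,20);s=manip.state();print(s["gripper_width"],s["grasp_force"],s["contact_force"].round(1),s["clock"])
f0=s["contact_force"]
for th in np.arange(.1,1.46,.1).tolist()+[1.45]:
    a=Y+th;manip.move_linear([*(hinge+Rz(a)@[-.153,.03]),.181],rate=.08,rot=down(a-np.pi/2))
    s=manip.state();F=s["contact_force"];print(round(th,2),F.round(1),s["moment"].round(1),round(s["gripper_width"],4),round(s["clock"],1))
    if np.linalg.norm(F-f0)>40: print("stop");break
E
```

```text
hinge [0.67510907 0.02018302]
[ 0.65682408 -0.19812211  0.82090738] [0.52075513 0.03600968 0.18195539]
0.010991902505171913 19.999524503946304 [-0.3  0.6 -0.8] 8.2667
0.1 [-0.7 -0.3 -0.7] [-0.1  0.1  0. ] 0.0108 8.6
0.2 [ 1.1 -0.7 -1. ] [-0.2  0.2 -0. ] 0.0108 8.9
0.3 [ 0.5 -0.9 -2. ] [-0.2  0.1  0. ] 0.0109 9.3
0.4 [-0.6 -1.7 -0.8] [-0.2  0.2  0. ] 0.0108 9.6
0.5 [-0.1 -1.5 -0.3] [-0.3  0.3 -0. ] 0.0108 10.0
0.6 [-1.7 -0.9 -0.8] [-0.3  0.3 -0. ] 0.0108 10.3
0.7 [-2.7 -1.7  0.6] [-0.4  0.4  0.1] 0.0106 10.7
0.8 [-1.9 -3.1  0.1] [-0.5  0.4 -0. ] 0.0109 11.0
0.9 [-2.1 -5.6 -0.4] [-0.6  0.5 -0. ] 0.0112 11.3
1.0 [-3.7 -5.4  0.6] [-0.8  0.5 -0.1] 0.0109 11.7
1.1 [-2.9 -5.1 -1.3] [-0.8  0.4 -0. ] 0.0108 12.0
1.2 [-2.  -6.2 -0.4] [-0.9  0.3 -0.1] 0.0111 12.4
1.3 [-2.8 -5.8 -1.4] [-0.9  0.3 -0. ] 0.0111 12.7
1.4 [-1.  -5.7 -1.4] [-1.   0.2  0. ] 0.0109 13.1
1.45 [-0.7 -6.1 -1.4] [-1.   0.1 -0. ] 0.0114 13.3
```

```bash
python3 - <<'E'
from h import *
from cell import manip,cams
manip.set_gripper(.06);s=manip.state();p=s["tool_pos"]
manip.move_linear([p[0],p[1],.34],rate=.25)
manip.move_pose([.57,.115,.34],down(0.0-np.pi/2));manip.dwell(.2)
s=manip.state();c=cams.capture("wrist");np.savez("pics/w2.npz",**c,**{k:s[k] for k in("tool_pos","tcp_rot")})
t=cams.capture("top");np.savez("pics/t2.npz",**t);a=cams.capture("scene");np.savez("pics/s2.npz",**a);print(s["clock"],s["joint_pos"].round(2))
cv2.imwrite("pics/w2.png",c["image"]);cv2.imwrite("pics/s2.png",cv2.resize(a["image"][80:330,130:400],None,fx=2,fy=2))
E
```

```text
16.8167 [ 0.16  0.04  1.67 -0.    1.43  1.73]
```

View pics/w2.png

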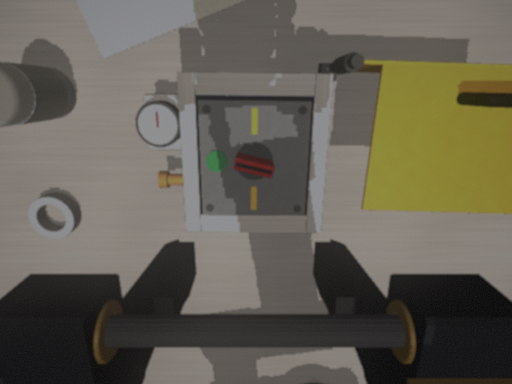

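View pics/s2.png

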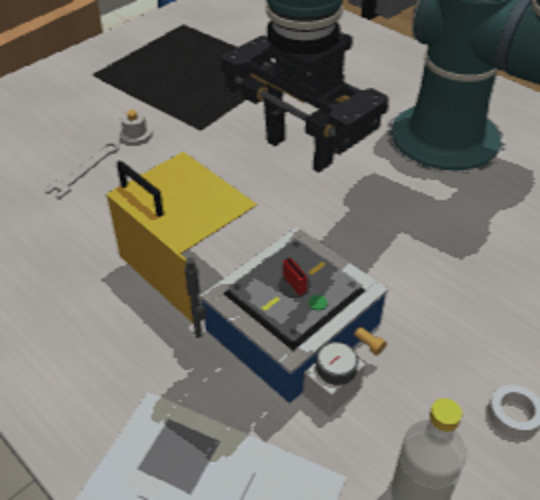

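The door now stands open, about square to the case. In the wrist view the red wing lies (236,159)–(273,172), centred near (254,165). The yellow marks are at (255,121) and (254,198), and the green pad is at (216,161).

```bash
cat > fast.py <<'E'
from h import *
def measure(c,st,z=.103):
    H=hsv(c);P=cloud(c,st)
    near=np.hypot(P[...,0]-.57,P[...,1]-.113)<.085
    red=((H[...,0]<8)|(H[...,0]>172))&(H[...,1]>130)&near
    red=big(cv2.morphologyEx(red.astype(np.uint8),cv2.MORPH_CLOSE,np.ones((5,5))))
    yl=(H[...,0]>12)&(H[...,0]<35)&(H[...,1]>90)&near
    n,l,s,_=cv2.connectedComponentsWithStats(yl.astype(np.uint8));k=1+np.argsort(-s[1:,4])[:2]
    mk=[cast(c,np.argwhere(l==i)[:,::-1],z,st)[:,:2].mean(0) for i in k];mk.sort(key=lambda p:p[0])
    d=mk[1]-mk[0];yaw=np.arctan2(d[1],d[0])
    top=red&(P[...,2]>z+.030);T=P[top]
    W=cast(c,np.argwhere(red)[:,::-1],z+.037,st)[:,:2].astype(np.float32)
    vx,vy,_,_=cv2.fitLine(T[:,:2].astype(np.float32),cv2.DIST_L2,0,.01,.01).ravel();wy=np.arctan2(vy,vx)
    v2=cv2.fitLine(W,cv2.DIST_L2,0,.01,.01).ravel();wy2=np.arctan2(v2[1],v2[0])
    w=lambda a:(a+np.pi/2-.3)%np.pi-np.pi/2+.3
    print("marks",mk,np.linalg.norm(d),"mid",(mk[0]+mk[1])/2,"case yaw",yaw)
    print("wing top depth centre",np.median(T,0),len(T),"rect",cv2.minAreaRect(W),"slot angle depth/cast",w(wy-yaw),w(wy2-yaw))
    # black slot itself
    sl=(H[...,2]<60)&(cv2.erode(cv2.morphologyEx(red.astype(np.uint8),cv2.MORPH_CLOSE,np.ones((5,5))),np.ones((2,2)))>0)
    if sl.sum()>10:
        S=cast(c,np.argwhere(sl)[:,::-1],z+.037,st)[:,:2].astype(np.float32);v=cv2.fitLine(S,cv2.DIST_L2,0,.01,.01).ravel()
        print("slot",len(S),"centre",S.mean(0),"angle",w(np.arctan2(v[1],v[0])-yaw))
    g=(H[...,0]>45)&(H[...,0]<85)&(H[...,1]>90)&near
    print("pad",cast(c,np.argwhere(g)[:,::-1],z+.003,st)[:,:2].mean(0))
    return (mk[0]+mk[1])/2,yaw
E
python3 - <<'E'
from fast import *
c=dict(np.load("pics/w2.npz"));measure(c,c)
c=dict(np.load("pics/s2.npz"));measure(c,None)
E
```

```text
marks [array([0.31355817, 0.33343243]), array([ 0.31559885, -0.10266712])] 0.4361043252189707 mid [0.31457851 0.11538266] case yaw -1.5661169714367644
wing top depth centre [0.57070465 0.11544532 0.13955659] 464 rect ((0.572150468826294, 0.11499343067407608), (0.041696060448884964, 0.01718524657189846), 76.81068420410156) slot angle depth/cast -0.31597434414796216 -0.21762548817567212
slot 106 centre [0.5696454  0.11589078] angle -0.24834846390656812
pad [0.57037625 0.16064945]
marks [array([ 0.21922294, -0.27876939]), array([0.61250439, 0.11219812])] 0.5545501764169368 mid [ 0.41586366 -0.08328564] case yaw 0.7824476541901494
wing top depth centre [0.56888266 0.11635328 0.13998193] 76 rect ((0.5766876339912415, 0.12263934314250946), (0.06274095922708511, 0.027518851682543755), 73.83150482177734) slot angle depth/cast 0.5526117501830194 0.2932755170439813
slot 14 centre [0.5662947  0.11716739] angle 0.59551135879508
pad [ 0.36761073 -0.02532216]
```

```bash
sed -i 's/<.085$/<.085;near\&=(P[...,2]>.09)\&(P[...,2]<.15)/' fast.py
python3 - <<'E'
from fast import *
c=dict(np.load("pics/w2.npz"));measure(c,c)
c=dict(np.load("pics/s2.npz"));measure(c,None)
c=dict(np.load("pics/t2.npz"));P=cloud(c)
E
```

```text
marks [array([0.52257677, 0.11583167]), array([0.61705985, 0.11498751])] 0.09448684522612859 mid [0.56981831 0.11540959] case yaw -0.008934329931757443
wing top depth centre [0.57070465 0.11544532 0.13955659] 464 rect ((0.572150468826294, 0.11499343067407608), (0.041696060448884964, 0.01718524657189846), 76.81068420410156) slot angle depth/cast 1.2684356679368236 1.3667845239091136
slot 106 centre [0.5696454  0.11589078] angle 1.3360615481782177
pad [0.57039443 0.16061595]
marks [array([0.51768625, 0.11311911]), array([0.61250439, 0.11219812])] 0.09482261535195913 mid [0.56509532 0.11265861] case yaw -0.009712873447987562
wing top depth centre [0.56888266 0.11635328 0.13998193] 76 rect ((0.5766876339912415, 0.12263934314250946), (0.06274095922708511, 0.027518851682543755), 73.83150482177734) slot angle depth/cast 1.3447722778211568 1.0854360446821187
slot 14 centre [0.5662947  0.11716739] angle 1.3876718864332174
pad [0.56731438 0.15976233]
```

Points agree: the pad is 45 mm from the marks' middle, the hinge gives the same case origin, and the case yaw is about -0.01. The slot is about 1.33 rad off. Next I grip the wing and turn it.

```bash
python3 - <<'E'
from fast import *
from cell import manip,cams
O=[.570,.1155];sl=1.33;cy=-.009
manip.set_gripper(.045)
manip.move_pose([*O,.22],down(cy+sl-np.pi/2))
manip.move_linear([*O,.115],rate=.1)
s=manip.state();print(s["tool_pos"],s["contact_force"].round(1))
manip.set_gripper(0.,15);s=manip.state();print("w",s["gripper_width"],s["contact_force"].round(1),s["moment"].round(2),s["joint_pos"].round(2))
q0=s["joint_pos"].copy()
for f in(.25,.5,.75,1):
    q=q0.copy();q[5]+=sl*f;manip.set_joints(q);s=manip.state();print(s["contact_force"].round(1),s["moment"].round(2),s["gripper_width"],s["tool_pos"].round(4))
manip.dwell(.3);manip.set_gripper(.045);manip.move_linear([*O,.22],rate=.15)
manip.move_pose([*O,.34],down(cy-np.pi/2));manip.dwell(.2)
s=manip.state();c=cams.capture("wrist");np.savez("pics/w3.npz",**c,**{k:s[k] for k in("tool_pos","tcp_rot")})
measure(c,s);print(s["clock"],s["contact_force"])
cv2.imwrite("pics/w3.png",cv2.resize(c["image"][50:250,120:350],None,fx=2.5,fy=2.5))
E
```

```text
[0.57075816 0.11564034 0.11588341] [ 0.2  0.7 -0. ]
w 0.013791454467257661 [-4.4  1.3  3.9] [0.18 0.8  0.06] [0.16 0.2  1.93 0.   1.02 0.41]
[-2.3 -0.4  3.9] [-0.05  0.46 -0.04] 0.013778810843937728 [0.5692 0.1157 0.1152]
[-1.  -1.2  3. ] [-0.23  0.32 -0.03] 0.013940037809914329 [0.5694 0.1156 0.1152]
[-1.4 -1.8  3. ] [-0.43  0.25 -0.06] 0.013947360347333168 [0.5695 0.1154 0.1152]
[-0.5 -3.5  3.4] [-0.65  0.05 -0.05] 0.014177815793699719 [0.5695 0.1152 0.1152]
marks [array([0.52260906, 0.11609279]), array([0.61672904, 0.11481796])] 0.09412861588730664 mid [0.56966905 0.11545538] case yaw -0.013543892125617846
wing top depth centre [0.57229549 0.1156209  0.13956348] 465 rect ((0.5715140700340271, 0.11566611379384995), (0.012833839282393456, 0.04309238865971565), 89.8413314819336) slot angle depth/cast 0.007488741478901495 0.010435669622402777
slot 95 centre [0.56802946 0.1157539 ] angle 0.004880065503548969
pad [0.57049704 0.16064539]
24.5417 [ 0.24647649 -0.37550821 -0.53802574]
```

View pics/w3.png

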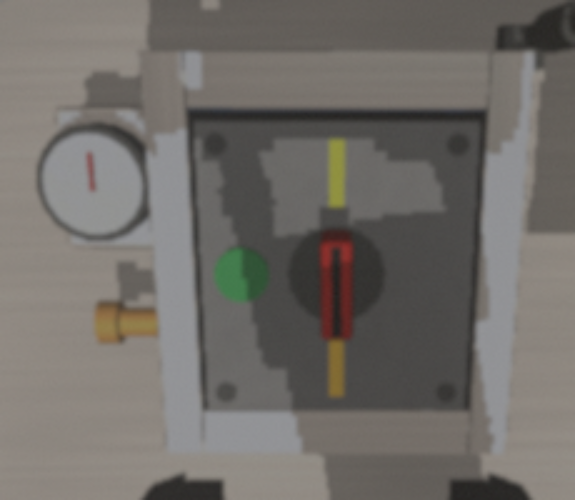

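The slot (335,290 in the crop) is in line with both yellow marks, measured within about 0.01 rad. Next I press on the green pad with the fingers shut.

```bash
python3 - <<'E'
from fast import *
from cell import manip,cams
p=[.570,.1607];s=manip.state();print(s["clock"])
manip.move_pose([*p,.20],down(-.01-np.pi/2));manip.set_gripper(0.,20)
manip.move_linear([*p,.112],rate=.1);f0=manip.state()["contact_force"][2]
z=.112
while z>.080:
    z-=.001;manip.move_linear([*p,z],rate=.02);s=manip.state();F=s["contact_force"][2]-f0
    print(round(z,3),s["tool_pos"].round(4),round(F,1),round(s["clock"],1))
    if F>24: break
manip.dwell(.6);s=manip.state();print(s["tool_pos"],s["contact_force"],s["clock"])
c=cams.capture("scene");t=cams.capture("top")
cv2.imwrite("pics/s4.png",np.hstack([cv2.resize(c["image"][130:290,160:360],(400,320)),cv2.resize(t["image"][150:240,190:290],(356,320))]))
E
```

```text
24.5917
0.111 [0.5704 0.1608 0.1117] -0.1 27.3
0.11 [0.57   0.1607 0.11  ] -0.3 27.5
0.109 [0.5699 0.1607 0.1089] -1.4 27.8
0.108 [0.5699 0.1607 0.1079] -1.0 28.0
0.107 [0.5699 0.1607 0.1069] 1.0 28.3
0.106 [0.5702 0.1607 0.1064] 1.8 28.5
0.105 [0.5702 0.1607 0.1054] 4.1 28.8
0.104 [0.5702 0.1607 0.1045] 6.0 29.0
0.103 [0.5702 0.1608 0.1037] 7.2 29.3
0.102 [0.5702 0.1608 0.1029] 7.5 29.5
0.101 [0.5702 0.1608 0.1021] 9.6 29.8
0.1 [0.5703 0.1608 0.1014] 10.0 30.0
0.099 [0.5702 0.1608 0.1006] 11.3 30.3
0.098 [0.5703 0.1607 0.1004] 16.4 30.5
0.097 [0.5703 0.1608 0.1003] 20.5 30.8
0.096 [0.5703 0.1608 0.1003] 25.3 31.0
[0.5703094  0.1607936  0.10031256] [-10.37777538  -2.69353156  25.77997964] 31.625
```

View pics/s4.png

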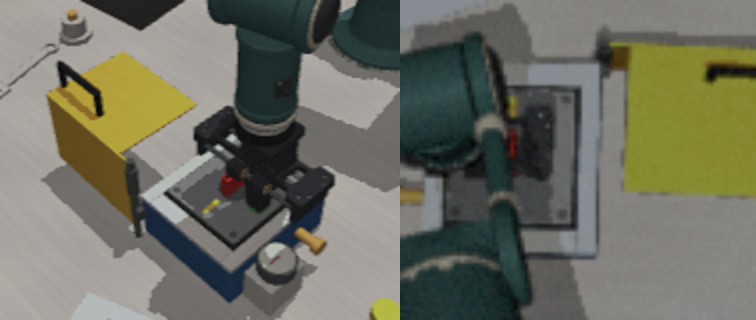

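The panel bottomed out: the TCP stopped at 0.1003 m, where the force climbs steeply to 25 N. The door stays open, the wing is still aligned, and the gripper is clear of it. Handing in now.

```bash
python3 -c "
from cell import order
print(order.close_job())"
```

```text
the job is handed in; nothing more can be done
None
```

I handed the job in at about 32 s on the robot's clock: the door stands open about 1.5 rad, the slot is within about 0.01 rad of the marks, and the shut fingers hold the panel fully home with about 25 N; no verdict came back.

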